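# Feel along the tooth row of a fossil jaw

## Robot

A 7-joint arm with a two-finger parallel gripper is mounted at the origin on the work surface. World frame = base frame: x ahead of the robot, y to its left, z up, the work surface at z = 0. Lengths are in m, angles in rad, forces in N, time in s.
With the tool pointing down it reaches from about 0.4 to 0.85 m from the base axis. Payload 10.4 kg.
Tool frame: the origin (TCP) lies midway between the tips of the shut fingers; the grasp point (between the pads) lies 19 mm behind it; z points along the fingers, y is the direction in which the jaws open and shut (so a half turn about z gives the same grasp; the last joint's range is limited). The gripper opens to 87 mm and grips with 3 to 60 N. Pads are 19 mm wide; open, the fingers measure 117 mm over their backs; the gripper's body (75 mm by 190 mm) begins 51 mm behind the grasp point.
Start: joints at [-1.278, 0.332, -0.065, 1.46, 0.022, 1.35, -0.088], TCP at [0.194, 0.594, 0.223] pointing down, gripper open.
Joint ranges: [-2.6, 2.6], [-0.5, 2.12], [-1.47, 1.34], [0.16, 2.42], [-1.27, 4.41], [0.06, 2.06], [-2.6, 2.6]. Speed limits (rad/s): [2.22, 2.22, 2.79, 2.79, 3.14, 3.14, 3.14].

## Interface

Orientations are given as a unit quaternion [w, x, y, z].
In Python, from station import manip gives the robot as it stands.
- The arm moves only by the shell command python3 -m inch 'ROWS' [FORCE]. ROWS is a JSON object of lists of equal length, an entry for each row: "xyz": the shift along the world's x, y, z normalised to -1 to 1, where 1 is 30 mm, a list of three; "twist": the turn, a rotation vector about the world's x, y, z normalised to -1 to 1, where 1 is 0.08 rad, a list of three; "claw": the gripper's target within -1 to 1 (shut at 1, half-way at 0, fully open at -1). A call has 1 to 12 rows; each row shifts and turns the pose as measured when the row begins; what a row does not reach is not made up. A row lasts 1/8 s, in which the tool goes at most 62.5 mm and 10.7 degrees, less where a joint would pass 70% of its speed; a pose out of reach is approached as far as the arm can. A call with a number of a shift or a turn outside -1 to 1 is refused whole. A call with a gripper value outside its range is refused whole. The fingers move at their own pace and stop on an object; FORCE is the grip in N (left out, the last holds). Time passes only in rows, so rows that do not move let the fingers close. It gives the time, the measured TCP pose, the force and the opening at its end, in the units of the state.
- manip.sense(): the state, without advancing time (a new reading comes with each control period).
- manip.get_image(name): name is "scene" or "top" or "wrist"; returns a dict with "image" (480x640x3 uint8, red, green, blue), "fx", "fy", "cx", "cy" (pixels), "dist" ([k1, k2, p1, p2, k3] as OpenCV has them; the pictures are not rectified), "world_from_camera" (4x4, takes a point from camera to world coordinates); the wrist camera has in their place "tool_from_camera" (4x4, takes a point from camera to tool coordinates, whose origin is the TCP and whose axes are the flange's). Camera axes: x right, y up, looking along -z (the intrinsics and any distortion apply to the point x, -y, -z); pixel columns grow to the right and rows downward; lengths in m; the calibration is good to about 2 mm. A picture is of the moment at which its call begins: read the wrist's pose just before it. There is no depth.
- manip.hand_in(): hands the job in, once; it reports no verdict.
The state is a dict: "t": time; "joints": joint angles; "joint_velocities": joint speeds; "joint_efforts": joint torques, N m; "tool_pos": TCP position; "eef_rot": TCP orientation; "wrist_force": force on the tool from outside, world axes, zero at the start; "ft_torque": the same for the moment, N m; "grip_width": finger opening in m.
Only numpy, scipy, OpenCV 4.12 (cv2) and the standard library are available. Lean on these libraries where they do the work, as an engineer would, in place of code of your own. Each camera call takes 0.05 s, during which the arm holds its last target. There are 200 camera calls.

## Task

Feel the wear along the tooth row of the big fossil jaw in the plaster cradle: with a fingertip, lightly touch the chewing surface of each of its four teeth in turn, from the front tooth (the one standing alone, ahead of the empty socket) to the last one at the deep hind end. Finish with the fingertip still resting lightly on that last tooth and held there, so that it can be photographed; the program ends while it rests there. Do not shift or lift the jaw, and leave everything else on the table alone.

Things in the scene. Friction and masses are not known exactly. Their poses are not given: they have to be found in the camera images.
- jaw: big brown fossil jaw piece, 325 x 56 x 106 mm, 1.3 to 1.9 kg, lying loose, teeth up, in the plaster cradle. Origin: centre of its underside, 14 mm above the table. +x points to its slender tapering front, -x to its deep broken hind end, +z up. Along x: tooth 1 at +97 mm, an empty socket (two dark holes, no tooth) at +55, tooth 2 at +13, tooth 3 at -31, tooth 4 at -76
- cradle: white plaster support trough in which the jaw lies, 366 x 112 mm, rim 42 mm high, fixed to the table. The jaw rests in it on a dark foam pad that gives under a push on the teeth: it starts to sink at 2 to 8 N, then about 1 mm more for each 2.5 N, 8 mm at most, and rises again. Origin at the centre of its underside on the table, x along its length
- tooth_1: first (front) tooth, standing alone ahead of the empty socket of the jaw's row, a rigid part of the jaw. Origin: the centre of its flat chewing surface, about 115 mm above the table (101 mm above the jaw's origin). The crown is 34 mm long (along x) and 21 mm wide and its chewing surface about 29 x 18 mm; x to the jaw's front, z up
- tooth_2: second tooth, next behind the empty socket of the jaw's row, a rigid part of the jaw. Origin: the centre of its flat chewing surface, about 112 mm above the table (98 mm above the jaw's origin). The crown is 40 mm long (along x) and 25 mm wide and its chewing surface about 34 x 22 mm; x to the jaw's front, z up
- tooth_3: third tooth of the jaw's row, a rigid part of the jaw. Origin: the centre of its flat chewing surface, about 117 mm above the table (103 mm above the jaw's origin). The crown is 42 mm long (along x) and 26 mm wide and its chewing surface about 36 x 22 mm; x to the jaw's front, z up
- tooth_4: last (hindmost) tooth, beside the deep broken end of the jaw's row, a rigid part of the jaw. Origin: the centre of its flat chewing surface, about 120 mm above the table (106 mm above the jaw's origin). The crown is 44 mm long (along x) and 25 mm wide and its chewing surface about 38 x 22 mm; x to the jaw's front, z up
- loose_tooth: single fallen fossil tooth lying on its side beside the cradle, about 55 x 25 x 25 mm; origin on the underside
- scale_bar: flat black-and-white chequered photo scale, 150 x 22 x 5 mm, beside the cradle; origin at the centre of its underside
- glue_bottle: small brown glue bottle with black cap, 30 mm across, 75 mm tall, standing beside the cradle; origin at the centre of its underside
- deer_jaw: slender pale deer half-jaw lying flat on its side, about 240 x 80 x 20 mm, with small teeth; a bystander, not the jaw of the task; origin on its underside
- bone_shard: long-bone splinter, about 225 x 44 x 32 mm; origin on its underside
- caliper: steel sliding caliper lying flat, 235 mm long; origin on its underside
- brush: small cleaning brush, 190 mm long, lying flat; origin on its underside
- card_tray: open white card tray with bone scraps, 170 x 120 x 35 mm; origin at the centre of its underside

How it is judged:
On the way, in this order (a step that is already met when the one before it is completed fails the run):
1. a fingertip touches the chewing surface of the front tooth from above (over 0.3 N) (contact force between the fingers and tooth_1 above 0.3 N and z of the grasp point in the frame of tooth_1 above 0.005 m), for 0.1 s.
2. a fingertip touches the chewing surface of the second tooth from above (over 0.3 N) (contact force between the fingers and tooth_2 above 0.3 N and z of the grasp point in the frame of tooth_2 above 0.005 m), for 0.1 s.
3. a fingertip touches the chewing surface of the third tooth from above (over 0.3 N) (contact force between the fingers and tooth_3 above 0.3 N and z of the grasp point in the frame of tooth_3 above 0.005 m), for 0.1 s.
4. a fingertip touches the chewing surface of the last tooth from above (over 0.3 N) (contact force between the fingers and tooth_4 above 0.3 N and z of the grasp point in the frame of tooth_4 above 0.005 m), for 0.1 s.
At the end, for the whole second after the job is handed in: A fingertip rests on the chewing surface of the last tooth from above, with more than 0.3 N and less than 25 N, through the last second; the jaw lies still and upright (within 0.06 rad) within 10 mm of where it was, and every other loose thing is within 15 mm of where it was (all of step 4 and contact force between the fingers and jaw below 25 N and distance of jaw from where it was at the start of the episode below 0.01 m and angle between jaw's own z axis and vertical below 0.06 rad and linear speed of jaw below 0.01 m/s and distance of each of loose_tooth, scale_bar, glue_bottle, deer_jaw, bone_shard, caliper, brush, card_tray from where it was at the start of the episode below 0.015 m); the arm keeps its last pose, push and grip.
It fails at once if the fingers press on the jaw or its teeth with more than 30 N (contact force between the fingers and jaw above 30 N).
It fails at once if the jaw is shifted by more than 12 mm (distance of jaw from where it was at the start of the episode above 0.012 m).
It fails at once if the jaw is lifted (8 mm) or tipped (0.1 rad) in its cradle (z of jaw in the frame of cradle above 0.022 m or angle between jaw's own z axis and vertical above 0.1 rad).
It fails at once if another loose thing on the table is moved by more than 20 mm (distance of any of loose_tooth, scale_bar, glue_bottle, deer_jaw, bone_shard, caliper, brush, card_tray from where it was at the start of the episode above 0.02 m).
It also fails if it takes over 42 s, if anything falls off the work surface, if the arm or the gripper's body presses on something with over 40 N, if the wrist force passes 120 N, or if a joint passes its speed limit or range.

## Working session

There is one attempt and no reset: what is moved stays moved. The work goes in short steps, Python scripts to look and compute and a shell command to move; the robot and the scene stay as the last step left them, time stands still between calls to the robot, and variables do not carry over. Pictures are saved under pics/ and viewed, about 8 in all and at most 12, crops included, and the job is handed in when it is done.

```bash
ls; mkdir -p pics; cat > h.py <<'E'
import numpy as np, cv2
from station import manip
def cam(name):
    s=manip.sense(); d=manip.get_image(name)
    K=np.array([[d['fx'],0,d['cx']],[0,d['fy'],d['cy']],[0,0,1.]])
    if 'world_from_camera' in d: T=np.array(d['world_from_camera'])
    else:
        from scipy.spatial.transform import Rotation as R
        W=np.eye(4); q=s['eef_rot']; W[:3,:3]=R.from_quat([q[1],q[2],q[3],q[0]]).as_matrix(); W[:3,3]=s['tool_pos']
        T=W@np.array(d['tool_from_camera'])
    return dict(im=np.array(d['image']),K=K,D=np.array(d['dist'],float),T=T)
def ray(c,u,v):
    p=cv2.undistortPoints(np.array([[[u,v]]],float),c['K'],c['D'])[0,0]
    r=c['T'][:3,:3]@np.array([p[0],-p[1],-1.]); return c['T'][:3,3],r
def plane(c,u,v,z):
    o,r=ray(c,u,v); return o+r*(z-o[2])/r[2]
def proj(c,P):
    P=np.atleast_2d(P); q=(P-c['T'][:3,3])@c['T'][:3,:3]; q=q*[1,-1,-1]
    return cv2.projectPoints(q.astype(float),np.zeros(3),np.zeros(3),c['K'],c['D'])[0][:,0]
E
python3 - <<'E'
from h import *
s=manip.sense(); print({k:np.round(v,3).tolist() for k,v in s.items()})
for n in('top','scene'):
    c=cam(n); cv2.imwrite(f'pics/{n}0.png',c['im'][:,:,::-1]); print(n,np.round(c['T'],3).tolist(),c['K'][0,0])
E
```

```text
pics
{'t': 0.0, 'joints': [-1.278, 0.333, -0.065, 1.461, 0.022, 1.35, -0.088], 'joint_velocities': [0.001, 0.0, -0.0, 0.001, -0.0, -0.001, 0.002], 'joint_efforts': [-0.0, -62.328, 0.024, -38.989, -0.061, 0.04, 0.0], 'tool_pos': [0.194, 0.594, 0.222], 'eef_rot': [-0.0, 0.157, 0.988, -0.001], 'wrist_force': [0.245, -0.234, -0.102], 'ft_torque': [0.031, 0.0, -0.035], 'grip_width': 0.087}
top [[-0.017, 0.991, -0.135, 0.396], [-1.0, -0.019, -0.012, 0.014], [-0.014, 0.135, 0.991, 1.115], [0.0, 0.0, 0.0, 1.0]] 466.46528819842786
scene [[0.771, -0.522, 0.365, 0.954], [0.637, 0.638, -0.433, -0.468], [-0.007, 0.566, 0.825, 1.006], [0.0, 0.0, 0.0, 1.0]] 558.4558021850203
```

View pics/top0.png

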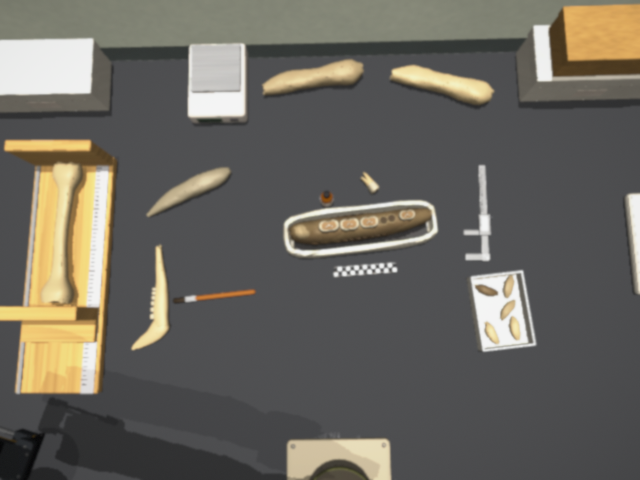

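View pics/scene0.png

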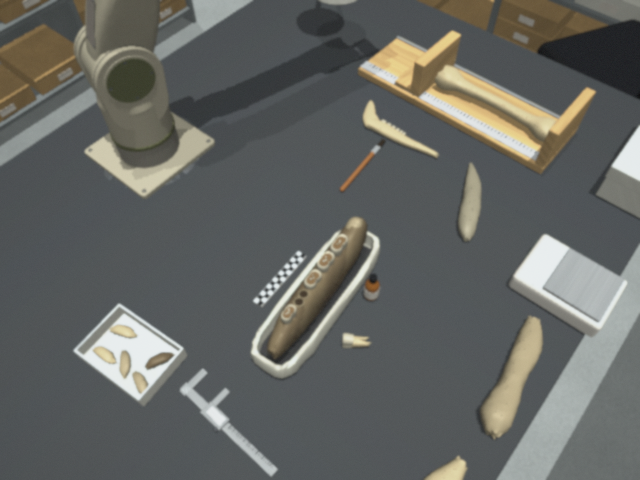

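Top view: the jaw's teeth are at about (407,214), (370,222), (350,224) and (329,226), front to the right. Scene view: teeth at (288,313), (313,278), (326,259) and (340,242). Next I'll refine these and cross-check the two views.

```bash
python3 - <<'E'
from h import *
H=[.115,.112,.117,.120]; X=[97,13,-31,-76]
G={'top':[(407,214),(370,222),(350,224),(329,226)],'scene':[(288,313),(313,278),(326,259),(340,242)]}
C={};PX={}
tiles=[]
for n in G:
    c=cam(n);C[n]=c;PX[n]=[]
    hsv=cv2.cvtColor(c['im'],cv2.COLOR_RGB2HSV); L=cv2.cvtColor(c['im'],cv2.COLOR_RGB2GRAY)
    for (u,v),h in zip(G[n],H):
        r=11; w=L[v-r:v+r+1,u-r:u+r+1].astype(float)
        t,m=cv2.threshold(w.astype(np.uint8),0,255,cv2.THRESH_OTSU)
        k,lab,st,ce=cv2.connectedComponentsWithStats(m)
        cnts,_=cv2.findContours(m,cv2.RETR_EXTERNAL,cv2.CHAIN_APPROX_NONE)
        b=min(cnts,key=lambda q:abs(cv2.pointPolygonTest(q,(r,r),True)) if cv2.contourArea(q)<10 else -cv2.contourArea(q))
        (cx,cy),sz,a=cv2.minAreaRect(b)
        p=(u-r+cx,v-r+cy);PX[n].append(p)
        print(n,np.round(p,1),np.round(sz,1),'plane',np.round(plane(c,*p,h),4))
    us=np.array(G[n]);a=us.min(0)-25;bb=us.max(0)+25
    crop=c['im'][a[1]:bb[1],a[0]:bb[0]].copy(); crop=cv2.resize(crop,None,fx=5,fy=5,interpolation=cv2.INTER_CUBIC)
    for p in PX[n]: cv2.drawMarker(crop,tuple(int(q) for q in ((np.array(p)-a+.5)*5)),(0,255,0),0,12,1)
    tiles.append(crop)
for i in range(4):
    o1,r1=ray(C['top'],*PX['top'][i]);o2,r2=ray(C['scene'],*PX['scene'][i])
    t=np.linalg.lstsq(np.c_[r1,-r2],o2-o1,rcond=None)[0];a=o1+r1*t[0];b=o2+r2*t[1];print('tri',np.round((a+b)/2,4),np.round(np.linalg.norm(a-b),4))
w=max(t.shape[1] for t in tiles)
im=np.vstack([cv2.copyMakeBorder(t,0,0,0,w-t.shape[1],0) for t in tiles]);s=min(1,590/im.shape[0],800/im.shape[1])
cv2.imwrite('pics/c1.png',cv2.resize(im,None,fx=s,fy=s)[:,:,::-1])
E
```

```text
top [407. 214.] [ 8. 16.] plane [ 0.6087 -0.1585  0.115 ]
top [368.9 221.2] [10.3 21.2] plane [ 0.595  -0.0753  0.112 ]
top [350.1 223.4] [10.5 22.9] plane [ 0.59   -0.0339  0.117 ]
top [329.1 224.8] [10.2 22.7] plane [0.5872 0.0117 0.12  ]
scene [290.  308.1] [ 8.3 12.8] plane [ 0.6057 -0.1516  0.115 ]
scene [309.5 275.1] [16.5 18.4] plane [ 0.5869 -0.0756  0.112 ]
scene [322.9 257.4] [15.  18.7] plane [ 0.5834 -0.0321  0.117 ]
scene [338.  240.1] [14.5 21.6] plane [0.5818 0.0154 0.12  ]
tri [ 0.608  -0.1558  0.1235] 0.0033
tri [ 0.5917 -0.0767  0.1194] 0.0055
tri [ 0.5875 -0.0347  0.1247] 0.003
tri [0.5854 0.0114 0.1279] 0.0008
```

View pics/c1.png

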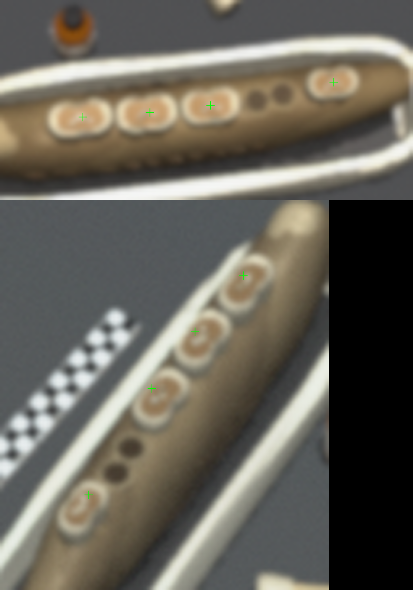

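The crop shows good top-view marks (tooth 4 about 1 px too high). The scene-view marks were clipped by the window. Read from the crop, the scene centres are (288.4,313.1), (312.6,278.1), (326.2,259.8) and (339.3,243).

```bash
python3 - <<'E'
from h import *
H=[.115,.112,.117,.120]; X=np.array([97,13,-31,-76])/1e3
P={'top':[(407.2,214.5),(369.4,221.7),(349.6,223.8),(329.1,225.4)],'scene':[(288.2,313),(312.5,278),(326,259.6),(339.5,242.8)]}
C={n:cam(n) for n in P}; al=[]
for n in P:
    Q=np.array([plane(C[n],*p,h) for p,h in zip(P[n],H)]); al.append(Q); print(n,np.round(Q,4).tolist(),np.linalg.norm(np.diff(Q[:,:2],axis=0),axis=1).round(4))
for i in range(4):
    o1,r1=ray(C['top'],*P['top'][i]);o2,r2=ray(C['scene'],*P['scene'][i])
    t=np.linalg.lstsq(np.c_[r1,-r2],o2-o1,rcond=None)[0];a=o1+r1*t[0];b=o2+r2*t[1];print('tri',np.round((a+b)/2,4),np.round(np.linalg.norm(a-b),4))
Q=np.mean(al,0); A=np.c_[np.ones(4),X]; f=np.linalg.lstsq(A,Q[:,:2],rcond=None)[0]
print('fit',f.round(4).tolist(),np.linalg.norm(f[1]),'ang',np.arctan2(f[1,1],f[1,0]));print((A@f).round(4).tolist())
E
```

```text
top [[0.6076, -0.1589, 0.115], [0.5939, -0.0764, 0.112], [0.5891, -0.0328, 0.117], [0.5859, 0.0118, 0.12]] [0.0836 0.0438 0.0448]
scene [[0.6098, -0.1609, 0.115], [0.5954, -0.077, 0.112], [0.591, -0.0322, 0.117], [0.588, 0.0123, 0.12]] [0.0852 0.045  0.0446]
tri [ 0.6084 -0.1596  0.1112] 0.0001
tri [ 0.5944 -0.0764  0.1102] 0.0006
tri [ 0.59   -0.0323  0.1157] 0.0017
tri [0.5868 0.0124 0.1184] 0.0017
fit [[0.595, -0.0635], [0.1279, -0.9945]] 1.0027028305314882 ang -1.4429113519333978
[[0.6074, -0.16], [0.5967, -0.0764], [0.591, -0.0327], [0.5853, 0.0121]]
```

The two views agree within about 2 mm, the spacing is right (84/44/45 mm) and the scale is 1.003. Heights are within 4 mm of those given. I'll go across the row with shut fingers.

```bash
python3 -m inch '{"xyz":[[0.5,-0.9,0.2],[0.5,-0.9,0.2],[0.5,-0.9,0.2],[0.5,-0.9,0.2],[0.5,-0.9,0],[0.5,-0.9,0],[0.5,-0.9,0],[0.5,-0.9,0],[0.5,-0.9,0],[0.5,-0.9,0],[0.5,-0.9,0],[0.5,-0.9,0]],"twist":[[0,0,-1],[0,0,-1],[0,0,-1],[0,0,-1],[0,0,-1],[0,0,-1],[0,0,-1],[0,0,-1],[0,0,-1],[0,0,-1],[0,0,-1],[0,0,-1]],"claw":[1,1,1,1,1,1,1,1,1,1,1,1]}' 20
```

```text
t: 1.8
tool_pos: [0.3795, 0.256, 0.2463]
eef_rot: [-0.001, 0.612, 0.791, 0.0]
wrist_force: [-0.4, 0.4, -0.4]
grip_width: 0.0005
```

```bash
python3 -m inch '{"xyz":[[0.6,-1,0],[0.6,-1,0],[0.6,-1,0],[0.6,-1,0],[0.6,-1,0],[0.6,-1,0],[0.6,-1,0],[0.6,-1,0],[0.6,-1,0],[0.6,-1,0],[0.6,-1,-0.4],[0.6,-1,-0.4]],"twist":[[0,0,-1],[0,0,-0.5],[0,0,0],[0,0,0],[0,0,0],[0,0,0],[0,0,0],[0,0,0],[0,0,0],[0,0,0],[0,0,0],[0,0,0]],"claw":[1,1,1,1,1,1,1,1,1,1,1,1]}' 20; python3 -m inch '{"xyz":[[0,0,0]],"twist":[[0,0,0]],"claw":[1]}'; python3 - <<'E'
from h import *
print(manip.sense()['joints'])
E
```

```text
t: 3.3
tool_pos: [0.6035, -0.1314, 0.2234]
eef_rot: [0.001, 0.673, 0.74, 0.001]
wrist_force: [-0.0, -0.1, -0.3]
grip_width: 0.0003
t: 3.42
tool_pos: [0.6029, -0.1356, 0.2222]
eef_rot: [0.001, 0.675, 0.738, -0.0]
wrist_force: [0.4, -0.0, -0.3]
grip_width: 0.0009
[-0.37828387  0.36131627  0.67981533  1.51508706 -0.22842094  1.34489408
  0.40948118]
```

```bash
python3 -m inch '{"xyz":[[0.17,-0.8,0],[0,0,-0.9],[0,0,-0.9],[0,0,-0.6],[0,0,-0.3],[0,0,0],[0,0,0]],"twist":[[0,0,0.5],[0,0,0],[0,0,0],[0,0,0],[0,0,0],[0,0,0],[0,0,0]],"claw":[1,1,1,1,1,1,1]}'; python3 - <<'E'
from h import *
for n in('scene','wrist'):
    c=cam(n)
    im=c['im']
    if n=='scene': im=cv2.resize(im[190:370,220:400],(600,600))
    cv2.imwrite(f'pics/a_{n}.png',im[:,:,::-1])
    T=[(.6074,-.16,.115),(.5967,-.0764,.112),(.591,-.0327,.117),(.5853,.0121,.12)]
    print(n,proj(c,np.array(T)).round(1).tolist(),proj(c,manip.sense()['tool_pos']).round(1).tolist())
E
```

```text
t: 4.3
tool_pos: [0.608, -0.1618, 0.1417]
eef_rot: [0.002, 0.662, 0.749, 0.001]
wrist_force: [0.3, 1.7, 1.1]
grip_width: 0.0005
scene [[287.5, 311.9], [313.2, 278.2], [325.8, 259.8], [338.3, 242.1]] [[286.2, 305.7]]
wrist [[320.5, 267.9], [319.6, 111.1], [318.9, 9.9], [318.2, -113.8]] [[321.6, 290.8]]
```

View pics/a_scene.png

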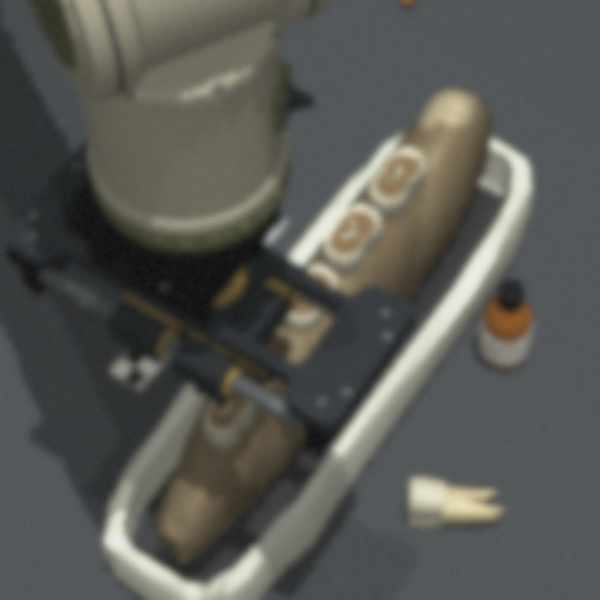

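View pics/a_wrist.png

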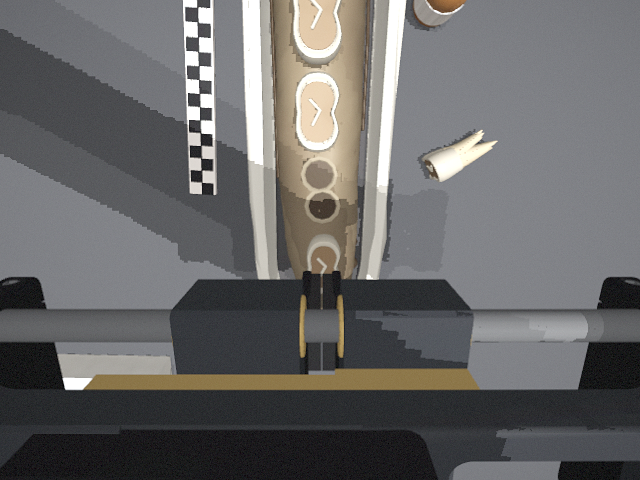

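The wrist view shows tooth 2 at about (318,112), against a prediction of (320,111). Tooth 1 is right at the fingertips at (322,265), against (320,268). Alignment is good, so I'll descend.

```bash
python3 -m inch '{"xyz":[[0,0,-0.4],[0,0,0],[0,0,0]],"twist":[[0,0,0],[0,0,0],[0,0,0]],"claw":[1,1,1]}'; python3 -m inch '{"xyz":[[0,0,-0.1],[0,0,-0.1]],"twist":[[0,0,0],[0,0,0]],"claw":[1,1]}';  python3 -m inch '{"xyz":[[0,0,-0.05],[0,0,-0.05]],"twist":[[0,0,0],[0,0,0]],"claw":[1,1]}'
```

```text
t: 4.78
tool_pos: [0.6084, -0.1618, 0.1294]
eef_rot: [0.003, 0.662, 0.75, 0.001]
wrist_force: [0.2, 0.5, 0.0]
grip_width: 0.0006
t: 5.03
tool_pos: [0.6085, -0.1618, 0.1234]
eef_rot: [0.003, 0.662, 0.75, 0.001]
wrist_force: [0.1, -0.9, 0.6]
grip_width: 0.0003
t: 5.28
tool_pos: [0.6084, -0.1618, 0.12]
eef_rot: [0.003, 0.662, 0.75, 0.001]
wrist_force: [-0.2, 0.2, -0.2]
grip_width: 0.0004
```

```bash
python3 -m inch '{"xyz":[[0,0,-0.05],[0,0,-0.05]],"twist":[[0,0,0],[0,0,0]],"claw":[1,1]}'; python3 -m inch '{"xyz":[[0,0,-0.04]],"twist":[[0,0,0]],"claw":[1]}'; python3 -m inch '{"xyz":[[0,0,-0.04]],"twist":[[0,0,0]],"claw":[1]}'
```

```text
t: 5.52
tool_pos: [0.6085, -0.1618, 0.1168]
eef_rot: [0.003, 0.662, 0.75, 0.001]
wrist_force: [-0.2, 0.4, -0.5]
grip_width: 0.0004
t: 5.65
tool_pos: [0.6085, -0.1618, 0.1155]
eef_rot: [0.003, 0.662, 0.749, 0.001]
wrist_force: [0.3, -0.8, 3.1]
grip_width: 0.0003
t: 5.78
tool_pos: [0.6085, -0.1619, 0.1146]
eef_rot: [0.003, 0.662, 0.749, 0.001]
wrist_force: [-1.6, 0.8, 4.7]
grip_width: 0.0004
```

Contact at z≈0.1155. I'll hold briefly, then lift and go to tooth 2: dx -12, dy +85.

```bash
python3 -m inch '{"xyz":[[0,0,-0.02],[0,0,-0.02]],"twist":[[0,0,0],[0,0,0]],"claw":[1,1]}'; python3 -m inch '{"xyz":[[0,0,0.4],[0,0,0.2],[-0.15,0.94,0],[-0.15,0.94,0],[-0.12,0.94,0],[0,0,0],[0,0,0]],"twist":[[0,0,0],[0,0,0],[0,0,0],[0,0,0],[0,0,0],[0,0,0],[0,0,0]],"claw":[1,1,1,1,1,1,1]}'
```

```text
t: 6.02
tool_pos: [0.6086, -0.162, 0.1142]
eef_rot: [0.003, 0.662, 0.749, 0.001]
wrist_force: [-2.5, 0.5, 5.3]
grip_width: 0.0003
t: 6.9
tool_pos: [0.5963, -0.0765, 0.1354]
eef_rot: [0.004, 0.663, 0.749, 0.002]
wrist_force: [0.4, -0.5, 0.4]
grip_width: 0.0007
```

```bash
python3 -m inch '{"xyz":[[0,0,-0.4],[0,0,-0.1],[0,0,-0.05]],"twist":[[0,0,0],[0,0,0],[0,0,0]],"claw":[1,1,1]}'; python3 -m inch '{"xyz":[[0,0,-0.05],[0,0,-0.05]],"twist":[[0,0,0],[0,0,0]],"claw":[1,1]}'; python3 -m inch '{"xyz":[[0,0,-0.04]],"twist":[[0,0,0]],"claw":[1]}'
```

```text
t: 7.28
tool_pos: [0.5961, -0.079, 0.1176]
eef_rot: [0.005, 0.664, 0.748, 0.002]
wrist_force: [0.5, 0.4, 0.3]
grip_width: 0.0006
t: 7.52
tool_pos: [0.596, -0.0796, 0.1143]
eef_rot: [0.005, 0.664, 0.748, 0.001]
wrist_force: [0.2, -0.1, 0.2]
grip_width: 0.0003
t: 7.65
tool_pos: [0.5961, -0.0795, 0.1131]
eef_rot: [0.005, 0.664, 0.748, 0.001]
wrist_force: [-0.1, 0.9, 0.2]
grip_width: 0.0005
```

```bash
python3 -m inch '{"xyz":[[0,0,-0.04]],"twist":[[0,0,0]],"claw":[1]}'; python3 -m inch '{"xyz":[[0,0,-0.04]],"twist":[[0,0,0]],"claw":[1]}'; python3 -m inch '{"xyz":[[0,0,-0.03]],"twist":[[0,0,0]],"claw":[1]}'
```

```text
t: 7.78
tool_pos: [0.5961, -0.0796, 0.1121]
eef_rot: [0.005, 0.664, 0.748, 0.002]
wrist_force: [-1.2, 0.3, 4.4]
grip_width: 0.0005
t: 7.9
tool_pos: [0.5962, -0.0796, 0.1112]
eef_rot: [0.005, 0.664, 0.748, 0.002]
wrist_force: [-2.5, -0.1, 7.0]
grip_width: 0.0006
t: 8.02
tool_pos: [0.5962, -0.0796, 0.1108]
eef_rot: [0.005, 0.664, 0.748, 0.002]
wrist_force: [-1.9, 0.7, 6.5]
grip_width: 0.0004
```

Tooth 2 is touched for over 0.25 s. Next: lift, then tooth 3 with dx -5.5, dy +47.

```bash
python3 -m inch '{"xyz":[[0,0,0],[0,0,0.5],[0,0,0.3],[-0.09,0.78,0],[-0.09,0.78,0],[0,0.08,0],[0,0,0],[0,0,0]],"twist":[[0,0,0],[0,0,0],[0,0,0],[0,0,0],[0,0,0],[0,0,0],[0,0,0],[0,0,0]],"claw":[1,1,1,1,1,1,1,1]}';  python3 -m inch '{"xyz":[[0,0,-0.3],[0,0,-0.05]],"twist":[[-0.1,0,0],[0,0,0]],"claw":[1,1]}'
```

```text
t: 9.02
tool_pos: [0.5918, -0.0317, 0.1396]
eef_rot: [0.006, 0.665, 0.747, 0.003]
wrist_force: [-0.9, -0.5, 0.1]
grip_width: 0.0005
t: 9.28
tool_pos: [0.5917, -0.0332, 0.1283]
eef_rot: [0.009, 0.666, 0.746, -0.001]
wrist_force: [0.5, 0.7, 0.7]
grip_width: 0.0005
```

```bash
python3 -m inch '{"xyz":[[0,0,-0.15],[0,0,-0.1]],"twist":[[0,0,0],[0,0,0]],"claw":[1,1]}'; python3 -m inch '{"xyz":[[0,0,-0.05]],"twist":[[0,0,0]],"claw":[1]}'; python3 -m inch '{"xyz":[[0,0,-0.04]],"twist":[[0,0,0]],"claw":[1]}'; python3 -m inch '{"xyz":[[0,0,-0.04]],"twist":[[0,0,0]],"claw":[1]}'
```

```text
t: 9.52
tool_pos: [0.5916, -0.0335, 0.12]
eef_rot: [0.009, 0.666, 0.746, -0.001]
wrist_force: [0.8, 0.1, -0.5]
grip_width: 0.0002
t: 9.65
tool_pos: [0.5916, -0.0336, 0.1183]
eef_rot: [0.009, 0.666, 0.746, -0.001]
wrist_force: [0.2, -0.5, -0.2]
grip_width: 0.0007
t: 9.78
tool_pos: [0.5916, -0.0336, 0.1172]
eef_rot: [0.009, 0.666, 0.746, -0.001]
wrist_force: [-1.6, 0.6, 3.5]
grip_width: 0.0006
t: 9.9
tool_pos: [0.5917, -0.0336, 0.1163]
eef_rot: [0.009, 0.666, 0.746, -0.001]
wrist_force: [-2.5, 0.0, 6.4]
grip_width: 0.0004
```

Tooth 3 is in contact (z 0.117 as given). I'll hold two rows, lift, and go to tooth 4 with dx -6, dy +46.

```bash
python3 -m inch '{"xyz":[[0,0,-0.02]],"twist":[[0,0,0]],"claw":[1]}'; python3 -m inch '{"xyz":[[0,0,0],[0,0,0.5],[0,0,0.3],[-0.1,0.77,0],[-0.1,0.77,0],[0,0.08,0],[0,0,0],[0,0,0]],"twist":[[0,0,0],[0,0,0],[0,0,0],[0,0,0],[0,0,0],[0,0,0],[0,0,0],[0,0,0]],"claw":[1,1,1,1,1,1,1,1]}';  python3 -m inch '{"xyz":[[0,0,-0.3],[0,0,-0.2],[0,0,-0.05]],"twist":[[0,0,0],[0,0,0],[0,0,0]],"claw":[1,1,1]}'
```

```text
t: 10.02
tool_pos: [0.5917, -0.0335, 0.1161]
eef_rot: [0.009, 0.666, 0.746, -0.001]
wrist_force: [-2.7, -0.1, 5.8]
grip_width: 0.0005
t: 11.02
tool_pos: [0.5869, 0.0138, 0.1452]
eef_rot: [0.011, 0.667, 0.745, 0.001]
wrist_force: [-0.6, -1.1, -0.1]
grip_width: 0.0003
t: 11.4
tool_pos: [0.5867, 0.0119, 0.1272]
eef_rot: [0.011, 0.667, 0.745, 0.0]
wrist_force: [0.1, 0.3, 0.1]
grip_width: 0.0006
```

```bash
python3 -m inch '{"xyz":[[0,0,-0.1],[0,0,-0.05]],"twist":[[0,0,0],[0,0,0]],"claw":[1,1]}'; python3 -m inch '{"xyz":[[0,0,-0.04]],"twist":[[0,0,0]],"claw":[1]}'; python3 -m inch '{"xyz":[[0,0,-0.04]],"twist":[[0,0,0]],"claw":[1]}'; python3 -m inch '{"xyz":[[0,0,-0.03]],"twist":[[0,0,0]],"claw":[1]}'
```

```text
t: 11.65
tool_pos: [0.5867, 0.0117, 0.1222]
eef_rot: [0.011, 0.668, 0.744, 0.0]
wrist_force: [-0.4, -0.1, -0.7]
grip_width: 0.0005
t: 11.78
tool_pos: [0.5868, 0.0118, 0.121]
eef_rot: [0.011, 0.668, 0.745, 0.0]
wrist_force: [0.3, 0.6, 0.2]
grip_width: 0.0006
t: 11.9
tool_pos: [0.5868, 0.0119, 0.12]
eef_rot: [0.011, 0.667, 0.745, 0.0]
wrist_force: [-1.8, 0.6, 4.9]
grip_width: 0.0004
t: 12.02
tool_pos: [0.5869, 0.0119, 0.1194]
eef_rot: [0.011, 0.667, 0.745, 0.0]
wrist_force: [-3.3, -0.7, 6.3]
grip_width: 0.0
```

```bash
python3 -m inch '{"xyz":[[0,0,-0.02],[0,0,-0.02]],"twist":[[0,0,0],[0,0,0]],"claw":[1,1]}'; python3 - <<'E'
from h import *
for i in range(6):
    c=cam('scene'); s=manip.sense(); print(round(s['t'],2),np.round(s['wrist_force'],1),np.round(s['tool_pos'],4))
t=cam('top')
a=cv2.resize(c['im'][180:380,220:420],(400,400)); b=cv2.resize(t['im'][150:300,270:470],(400,300))
b=cv2.copyMakeBorder(b,0,100,0,0,0); cv2.imwrite('pics/end.png',np.hstack([a,b])[:,:,::-1])
E
```

```text
t: 12.28
tool_pos: [0.5869, 0.0119, 0.119]
eef_rot: [0.011, 0.667, 0.745, 0.001]
wrist_force: [-3.6, -0.6, 5.6]
grip_width: 0.0006
12.32 [-3.5 -0.   5.7] [0.5869 0.0119 0.119 ]
12.38 [-4.  -0.4  6.7] [0.5869 0.0118 0.119 ]
12.43 [-2.5 -0.2  5.9] [0.5869 0.0119 0.119 ]
12.47 [-3.   0.1  5.4] [0.5869 0.0119 0.119 ]
12.53 [-2.9 -0.1  6.8] [0.5869 0.0119 0.119 ]
12.57 [-2.7  0.4  5.8] [0.5869 0.0119 0.119 ]
```

View pics/end.png

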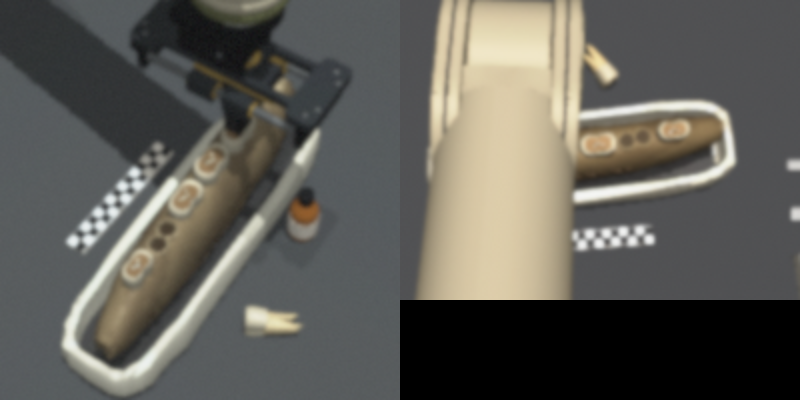

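The picture shows the fingers on the last tooth. The jaw, scale bar, bottle and loose tooth are where they were: tooth 1 is at scene px (287,313), as before. Force is steady at about 6 N, so I'm handing in.

```bash
python3 -c "
from station import manip
print(manip.hand_in()); s=manip.sense(); print(s['t'],s['wrist_force'],s['tool_pos'])"
```

```text
the job is handed in; nothing more can be done
None
the job is handed in; nothing more can be done
```

With the gripper shut, I touched all four teeth from above, front to back, and handed in with the fingertips resting on tooth 4. The run had used about 12.6 s of the 42 s allowed. The hand-in gave no verdict, and the state can't be read afterwards.

| Tooth | Upward force at the wrist (N) | Contact height above table (mm) | Given height (mm) |
|---|---|---|---|
| 1 | 3–5 | about 115.5 | 115 |
| 2 | 4–7 | about 112 | 112 |
| 3 | 3.5–6.5 | about 117 | 117 |
| 4 | 5.5–7 (steady hold) | about 120 | 120 |

- **Position:** the two camera views agreed on the tooth positions to about 2 mm. In the last pictures the jaw, scale bar, bottle and loose tooth look unmoved. I did not look at the deer jaw, shard, caliper, brush or card tray again, but the arm passed well above them.
- **Small deviations:** a sideways force of about 3 N built up at the wrist while pressing. The tool ended tilted by about 0.02 rad and drifted up to 3 mm along the row at tooth 2. Neither moved the contact off the middle of a tooth.

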